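# Isolate and drain the test manifold

## Task

The pressure test is over: on the three-valve manifold, first shut the feed valve, the one with the long lever, by pushing its lever with a fingertip all the way to its stop square across the pipe; only then push the short lever, the drain valve, fully open, to its stop in line with its pipe. Push the levers from the side, do not grip them, and leave the tee-handled valve and all the loose things about as they are.

Things in the scene. Friction and masses are not known exactly. Their poses are not given: they have to be found in the camera images.
- manifold: Fixed plywood board 300 x 460 x 12 mm with a header pipe along its far side. Origin: on the bench below the middle valve's stem; x from the robot's side to the header (axis 130 mm beyond the stems), y along the header, z up. Stems at y = -170, 0, +170 mm, x = 0; which valve is where varies. Pipes and valve bodies stay under 105 mm high (stems, 12 mm radius, excepted).
- gauge (a point): Centre of the round gauge on the header, 60 mm across; its top is 160 mm above the bench. Fixed.
- long_lever (a joint): Level black arm 18 mm wide, 10 thick, reaching 115 mm from the stem axis. 0 = shut: across the pipe, along the manifold's +y. pi/2 = open: in line, along its -x (towards the robot). Opens anticlockwise seen from above. Hard stops at 0 and pi/2; stays where left; dry friction about 0.40 N m (5 N pushed 85 mm out). Starts part or fully open (0.9 to 1.5).
- long_stem (a point): Point on the stem axis of the long-lever (feed) valve, at half the lever's thickness: 128 mm above the bench. Does not move.
- long_tip (a point): Middle of the free end of the long lever, at half its thickness; its y axis points outward along the lever, z up.
- short_lever (a joint): Level black arm 18 mm wide, 10 thick, reaching 75 mm from the stem axis. 0 = shut: across the pipe, along the manifold's +y. pi/2 = open: in line, along its -x (towards the robot). Opens anticlockwise seen from above. Hard stops at 0 and pi/2; stays where left; dry friction about 0.28 N m (5 N pushed 58 mm out). Starts shut or a little open (0.02 to 0.4).
- short_stem (a point): Point on the stem axis of the short-lever (drain) valve, at half the lever's thickness: 128 mm above the bench. Does not move.
- short_tip (a point): Middle of the free end of the short lever, at half its thickness; its y axis points outward along the lever, z up.
- tee_end (a point): One end of the tee handle, a black bar 70 x 16 x 10 mm centred on the third valve's stem, at the height of the levers; it may stand at any angle and turns easily: leave it alone.
- brass_tee: loose brass pipe tee, 55 mm long, 32 mm high, on the board between two branches; origin under it, on what it stands on; leave alone
- coupling: loose white plastic pipe coupling standing on end, 42 mm across, 45 mm high, on the board between two branches; origin under it, on what it stands on; leave alone
- paste_jar: loose white jar, 60 mm across, 60 mm high, left of the board; origin under it, on what it stands on; leave alone
- wrench: loose wrench lying flat, right of the board, nearer the robot; origin under it, on what it stands on; leave alone
- tape: loose roll of tape lying flat, 90 mm across, 20 mm high, left of the board; origin under it, on what it stands on; leave alone
- tin: loose full tin, 100 mm across, 120 mm high, right of the board; origin under it, on what it stands on; leave alone
- nipple: loose steel pipe piece standing on end, 26 mm across, 70 mm high, right of the board; origin under it, on what it stands on; leave alone

How it is judged (in metres and radians):
On the way, in this order (a step that is already met when the one before it is completed fails the run):
1. the long lever is pushed shut, square across its pipe (value of joint long_lever below 0.12 rad), for 0.2 s.
2. then the short lever is pushed fully open, in line with its pipe (value of joint short_lever above 1.45 rad), for 0.2 s.
At the end, for the whole second after the job is handed in: The long lever is shut (under 0.12 rad) and the short lever fully open (over 1.45 rad), both at rest; the tee handle's end is within 6 mm and every loose thing within 15 mm of where it began (value of joint long_lever below 0.12 rad and value of joint short_lever above 1.45 rad and distance of tee_end from where it was at the start of the episode below 0.006 m and velocity of joint long_lever between -0.05 and 0.05 rad/s and velocity of joint short_lever between -0.05 and 0.05 rad/s and distance of each of brass_tee, coupling, paste_jar, wrench, tape, tin, nipple from where it was at the start of the episode below 0.015 m); the robot touches nothing.
It fails at once if the drain (short lever) is opened beyond 0.7 rad while the feed (long lever) is not yet shut (over 0.2 rad) (value of joint short_lever above 0.7 rad and value of joint long_lever above 0.2 rad).
It fails at once if the long lever is turned while gripped between the fingers (pushing it from one side is right) ((velocity of joint long_lever above 0.1 rad/s or velocity of joint long_lever below -0.1 rad/s) and x of the grasp point in the frame of long_tip between -0.006 and 0.006 m and y of the grasp point in the frame of long_tip between -0.085 and 0.005 m and z of the grasp point in the frame of long_tip between -0.022 and 0.022 m).
It fails at once if the short lever is turned while gripped between the fingers (pushing it from one side is right) ((velocity of joint short_lever above 0.1 rad/s or velocity of joint short_lever below -0.1 rad/s) and x of the grasp point in the frame of short_tip between -0.006 and 0.006 m and y of the grasp point in the frame of short_tip between -0.045 and 0.005 m and z of the grasp point in the frame of short_tip between -0.022 and 0.022 m).
It fails at once if the tee handle is turned (its end moves over 6 mm) (distance of tee_end from where it was at the start of the episode above 0.006 m).
It fails at once if a loose thing is lifted, carried or knocked (moves over 15 mm) (distance of any of brass_tee, coupling, paste_jar, wrench, tape, tin, nipple from where it was at the start of the episode above 0.015 m).
It also fails if it takes over 51 s, if anything falls off the work surface, if the arm or the gripper's body presses on something with over 40 N, if the wrist force passes 120 N, or if a joint passes its speed limit or range.

## Robot

A 6-joint arm with a two-finger parallel gripper is mounted at the origin on the work surface. World frame = base frame: x ahead of the robot, y to its left, z up, the work surface at z = 0. Lengths are in mm, angles in rad, forces in N, time in s.
With the tool pointing down it reaches from about 350 to 875 mm from the base axis. Payload 4.2 kg.
Tool frame: the origin (TCP) lies midway between the tips of the shut fingers; the grasp point (between the pads) lies 19 mm behind it; z points along the fingers, y is the direction in which the jaws open and shut (so a half turn about z gives the same grasp; the last joint's range is limited). The gripper opens to 85 mm and grips with 20 to 120 N. Pads are 22 mm wide; open, the fingers measure 114 mm over their backs; the gripper's body (76 mm by 85 mm) begins 54 mm behind the grasp point. The pads swing forward as they close: fully open they stand 13 mm farther back than shut.
Start: joints at [1.486, 0.385, 0.008, 0, -1.194, -0.259], TCP at [210.634, 588.415, 231.312] pointing down, gripper open.
Joint ranges: [-3.14, 3.14], [-1.21, 2.06], [-1.07, 1.41], [-3.16, 2.05], [-2.99, -0.16], [-3.1, 3.1]. Speed limits (rad/s): [2.79, 2.79, 3.14, 3.14, 3.14, 3.14].

## Interface

Orientations are given as a unit quaternion [x, y, z, w].
In Python, from bench import arm gives the robot as it stands.
- The arm moves only by the tool servo_tool, never from a script. Its argument "rows" is a list of rows, each an object of numbers: "fingers": the finger opening in cm, from 0 to 8.54; "x", "y", "z": the shift along the tool's x, y, z in cm; "turn": the turn about the tool's z in degrees. A call has 1 to 10 rows; each row shifts and turns the commanded pose from where the row before left it, along the tool's axes as they then stand; what a row does not reach is not made up. A row lasts 1/12 s, in which the tool goes at most 41.7 mm and 7.16 degrees, less where a joint would pass 70% of its speed; a pose out of reach is approached as far as the arm can. A call is refused whole if a number of a shift passes 4.17 or a number of a turn 7.16, either way. A call with a gripper value outside its range is refused whole. The fingers move at their own pace and stop on an object; the grip force is fixed at half the most. Time passes only in rows, so rows that do not move let the fingers close. It gives the time, the measured TCP pose, the force and the opening at its end, in the units of the state.
- arm.read_state(): the state, without advancing time (a new reading comes with each control period).
- arm.get_image(name): name is "side" or "top" or "wrist"; returns (picture, depth): 480x640x3 uint8, red, green, blue; 480x640 float32, mm along the optical axis (not along the pixel's ray), 0 where there is no reading.
- arm.camera_model(name): a dict with "fx", "fy", "cx", "cy" (pixels), "pose" (4x4, takes a point from camera to world coordinates). Camera axes: x right, y down, z forward; pixel columns grow to the right and rows downward; lengths in mm; the calibration is good to about 2 mm. The wrist camera is an equidistant fisheye: a pixel r from the principal point sees the ray r / f radians off the axis. A picture is of the moment at which its call begins: read the wrist's pose just before it. camera_model takes no time and is no camera call; for the wrist camera it gives the pose at the moment of the call.
- arm.job_done(): hands the job in, once; it reports no verdict.
The state is a dict: "clock": time; "joints": joint angles; "joint_vel": joint speeds; "joint_efforts": joint torques, N m; "position": TCP position; "ee_rot": TCP orientation; "contact_force": force on the tool from outside, world axes, zero at the start; "wrist_torque": the same for the moment, N m; "gripper_width": finger opening in mm.
Only numpy, scipy, OpenCV 4.12 (cv2) and the standard library are available. Lean on these libraries where they do the work, as an engineer would, in place of code of your own. Each camera call takes 0.05 s, during which the arm holds its last target.

## Working session

There is one attempt and no reset: what is moved stays moved. The work goes in short steps, Python scripts to look and compute and a tool call to move; the robot and the scene stay as the last step left them, time stands still between calls to the robot, and variables do not carry over. Pictures are saved under pics/ and viewed, and the job is handed in when it is done.

Besides the shell and the picture viewer there is one more tool, called after "Emit:" as name([rows], argument=value, ...), one row to a line, values as JSON. servo_tool: Moves the arm, as the interface text tells. Its arguments: {"type":"object","properties":{"rows":{"type":"array","items":{"type":"object","properties":{"fingers":{"type":"number"},"x":{"type":"number"},"y":{"type":"number"},"z":{"type":"number"},"turn":{"type":"number"}}}}},"required":["rows"]}

```bash
mkdir -p pics; ls
cat > h.py <<'E'
import numpy as np, cv2
from bench import arm
def grab(n,tag):
    m=arm.camera_model(n); p,d=arm.get_image(n)
    cv2.imwrite(f'pics/{tag}.png',p[:,:,::-1]); np.savez(f'{tag}.npz',p=p,d=d,pose=np.array(m['pose']),k=[m['fx'],m['fy'],m['cx'],m['cy']])
def load(tag): return np.load(f'{tag}.npz')
def ray(L,u,v):
    fx,fy,cx,cy=L['k']; r=np.array([(u-cx)/fx,(v-cy)/fy,1]); P=L['pose']; return P[:3,3],P[:3,:3]@r
def onz(L,u,v,z):
    o,r=ray(L,u,v); return o+r*(z-o[2])/r[2]
E
python3 - <<'E'
from h import *
grab('top','top0');grab('side','side0')
s=arm.read_state();print(s['clock'],s['position'],s['ee_rot'],s['gripper_width'],s['contact_force'])
for t in('top0','side0'):
    L=load(t);print(L['pose'].round(3),L['k'])
E
```

```text
pics
0.1 [210.48842181 587.95805725 230.34996872] [ 9.85247244e-01 -1.71134331e-01 -1.12386381e-04  9.46818073e-04] 85.55535446146686 [-0.40964534 -1.01927945 -0.67319356]
[[-6.000000e-03 -9.990000e-01  3.600000e-02  4.621560e+02]
 [-1.000000e+00  6.000000e-03 -8.000000e-03  3.997200e+01]
 [ 8.000000e-03 -3.600000e-02 -9.990000e-01  1.668853e+03]
 [ 0.000000e+00  0.000000e+00  0.000000e+00  1.000000e+00]] [541.96857919 541.96857919 318.93127201 226.75275715]
[[ 7.200000e-01 -5.140000e-01  4.660000e-01 -1.593890e+02]
 [-6.940000e-01 -5.360000e-01  4.800000e-01 -7.133840e+02]
 [ 3.000000e-03 -6.690000e-01 -7.430000e-01  1.208606e+03]
 [ 0.000000e+00  0.000000e+00  0.000000e+00  1.000000e+00]] [526.13890635 526.13890635 313.61886324 237.87208536]
```

View pics/top0.png

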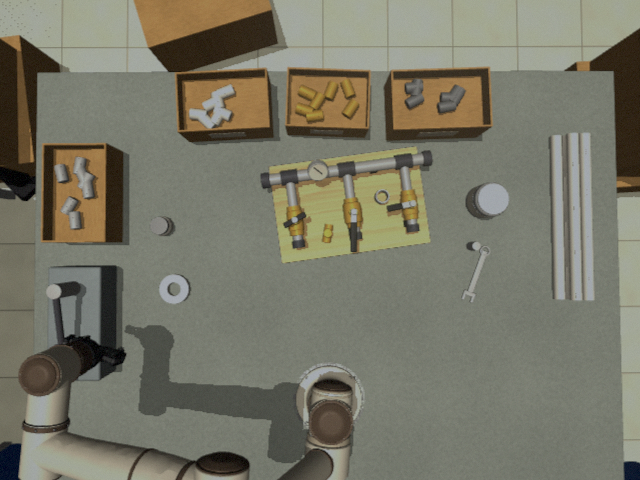

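View pics/side0.png

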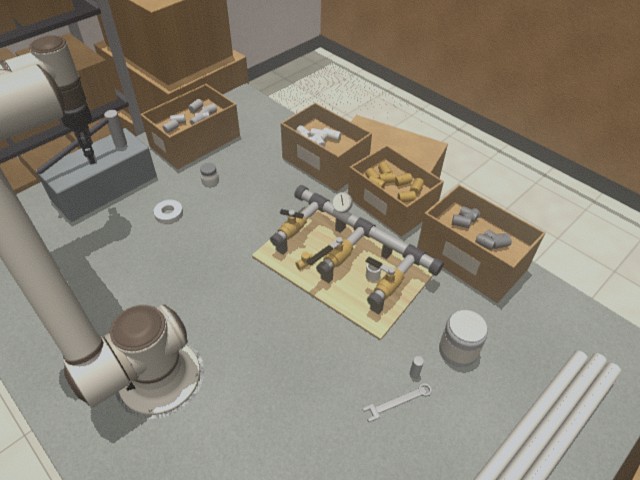

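Run:
```python
from h import *
p=cv2.imread('pics/top0.png')[140:270,250:445]; cv2.imwrite('pics/top0z.png',cv2.resize(p,None,fx=4,fy=4,interpolation=cv2.INTER_CUBIC))
p=cv2.imread('pics/side0.png')[170:340,245:445]; cv2.imwrite('pics/side0z.png',cv2.resize(p,None,fx=3.5,fy=3.5,interpolation=cv2.INTER_CUBIC))
```

```text
(no output)
```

View pics/top0z.png

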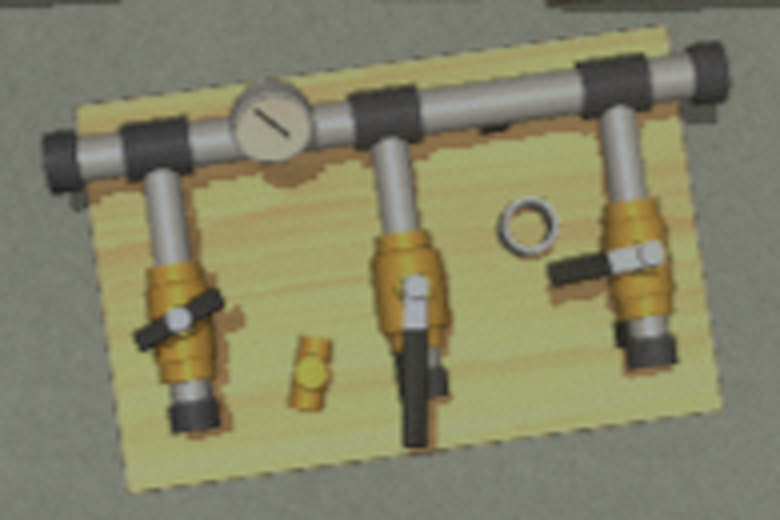

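View pics/side0z.png

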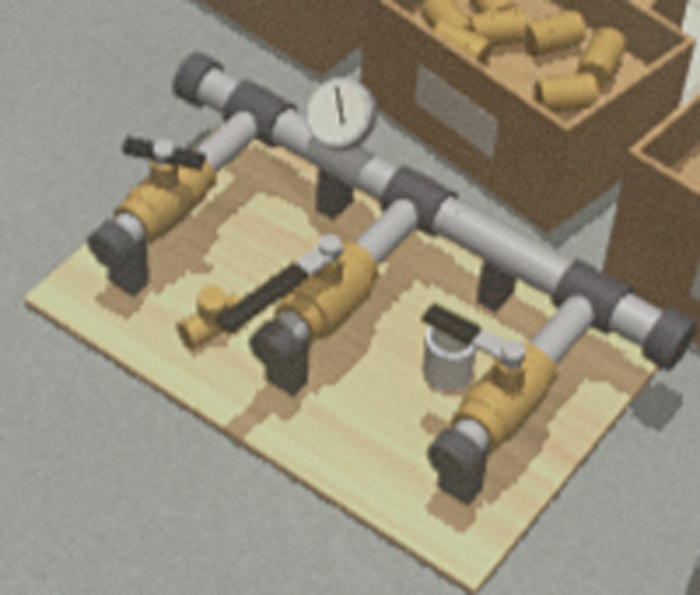

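```bash
cat >> h.py <<'E'
def tri(La,a,Lb,b):
    o1,r1=ray(La,*a);o2,r2=ray(Lb,*b)
    s=np.linalg.lstsq(np.c_[r1,-r2],o2-o1,rcond=None)[0]
    p,q=o1+s[0]*r1,o2+s[1]*r2; return (p+q)/2,np.linalg.norm(p-q)
E
python3 - <<'E'
from h import *
T=load('top0');S=load('side0')
tt=dict(tee=(179,320),mid=(416,286),right=(650,253),ltip=(415,445),stip=(551,273))
ss=dict(tee=(163,150),mid=(330,245),right=(512,350),ltip=(225,322),stip=(427,315))
R={}
for k in tt:
    a=(250+tt[k][0]/4-.4,140+tt[k][1]/4-.4);b=(245+ss[k][0]/3.5-.4,170+ss[k][1]/3.5-.4)
    p,e=tri(T,a,S,b); o=onz(T,*a,128 if 'tip' in k else 140);R[k]=o
    d=T['d'][int(round(a[1])),int(round(a[0]))]
    oo,r=ray(T,*a);print(k,p.round(1),round(e,1),'onz',o.round(1),'depth pt',(oo+r*d).round(1))
yd=(R['tee']-R['right'])[:2];print('dist',np.hypot(*yd));phi=np.arctan2(-yd[0],yd[1]);print('yaw',phi)
M=(R['tee']+R['mid']+R['right'])/3;print('mid',M)
yh=yd/np.hypot(*yd);xh=np.array([yh[1],-yh[0]])
for s,t in(('mid','ltip'),('right','stip')):
    v=(R[t]-R[s])[:2];print(s,np.hypot(*v),'angle',np.arctan2(-v@xh,v@yh))
E
```

```text
tee [537.9  97.3 133.2] 1.2 onz [538.   96.7 140. ] depth pt [538.2  96.8 137. ]
mid [561.2 -71.1 133.8] 0.8 onz [561.1 -70.9 140. ] depth pt [561.1 -71.  138.8]
right [ 583.9 -238.   133.3] 0.3 onz [ 583.5 -236.8  140. ] depth pt [ 583.7 -237.4  136.7]
ltip [448.6 -69.6 132.4] 0.4 onz [448.7 -70.1 128. ] depth pt [448.8 -69.6 134.9]
stip [ 569.8 -167.7  124.9] 2.6 onz [ 570.5 -168.2  128. ] depth pt [ 570.1 -167.4  133.7]
dist 336.57854494240104
yaw 0.135447302316783
mid [560.85335386 -70.37275425 140.        ]
mid 112.37590796125455 angle 1.4279146476608229
right 69.88722864806503 angle 0.050551556412875696
```

Emit:
servo_tool([
  {"x": 1.2, "y": 1.4, "fingers": 0},
  {"x": 2.4, "y": 2.9},
  {"x": 2.4, "y": 2.9},
  {"x": 2.4, "y": 2.9},
  {"x": 2.4, "y": 2.9},
  {"x": 2.4, "y": 2.9},
  {"x": 2.4, "y": 2.9},
  {"x": 2.4, "y": 2.9},
  {"x": 2.4, "y": 2.9},
  {"x": 2.4, "y": 2.9},
])

```text
invalid input at $.rows[0]: expected keys fingers, x, y, z, turn
```

Emit:
servo_tool([
  {"x": 2.4, "y": 2.9, "fingers": 0},
  {"x": 2.4, "y": 2.9},
  {"x": 2.4, "y": 2.9},
  {"x": 2.4, "y": 2.9},
  {"x": 2.4, "y": 2.9},
  {"x": 2.4, "y": 2.9},
  {"x": 2.4, "y": 2.9},
  {"x": 2.4, "y": 2.9},
  {"x": 1.2, "y": 1.4},
  {},
])

```text
invalid input at $.rows[0]: expected keys fingers, x, y, z, turn
```

All keys are needed in each row.

Emit:
servo_tool([
  {"x": 1.2, "y": 1.4, "z": 0, "turn": 0, "fingers": 0},
  {"x": 2.4, "y": 2.9, "z": 0, "turn": 0, "fingers": 0},
  {"x": 2.4, "y": 2.9, "z": 0, "turn": 0, "fingers": 0},
  {"x": 2.4, "y": 2.9, "z": 0, "turn": 0, "fingers": 0},
  {"x": 2.4, "y": 2.9, "z": 0, "turn": 0, "fingers": 0},
  {"x": 2.4, "y": 2.9, "z": 0, "turn": 0, "fingers": 0},
  {"x": 2.4, "y": 2.9, "z": 0, "turn": 0, "fingers": 0},
  {"x": 2.4, "y": 2.9, "z": 0, "turn": 0, "fingers": 0},
  {"x": 2.4, "y": 2.9, "z": 0, "turn": 0, "fingers": 0},
  {"x": 2.4, "y": 2.9, "z": 0, "turn": 0, "fingers": 0},
])

```text
clock: 0.93
position: [332.5, 250.6, 231.1]
ee_rot: [0.985, -0.171, -0.0, 0.0]
contact_force: [1.2, 0.5, -0.4]
gripper_width: 0.1
```

Emit:
servo_tool([
  {"x": 2.5, "y": 3.0, "z": 0, "turn": 0, "fingers": 0},
  {"x": 2.5, "y": 3.0, "z": 0, "turn": 0, "fingers": 0},
  {"x": 2.5, "y": 3.0, "z": 0, "turn": 0, "fingers": 0},
  {"x": 2.5, "y": 3.0, "z": 0, "turn": 0, "fingers": 0},
  {"x": 2.5, "y": 3.0, "z": 0, "turn": 0, "fingers": 0},
  {"x": 2.5, "y": 3.0, "z": 0, "turn": 0, "fingers": 0},
  {"x": 2.5, "y": 3.0, "z": 0, "turn": 0, "fingers": 0},
  {"x": 2.5, "y": 3.0, "z": 0, "turn": 0, "fingers": 0},
  {"x": 2.5, "y": 3.0, "z": 0, "turn": 0, "fingers": 0},
  {"x": 2.0, "y": 3.0, "z": 0, "turn": 0, "fingers": 0},
])

```text
clock: 1.77
position: [462.6, -114.5, 231.0]
ee_rot: [0.985, -0.171, -0.0, 0.0]
contact_force: [0.9, 0.3, 1.0]
gripper_width: -0.3
```

Run:
```python
from h import *
grab('wrist','w1')
s=arm.read_state();print(s['clock'],s['position'],s['joints'],s['contact_force'])
```

```text
1.8167 [ 463.48591333 -118.66177345  230.76530127] [ 0.09121071  0.13397956 -0.33937219  0.00220745 -1.09841864  1.129907  ] [ 3.1299502  -2.98556234  1.37085966]
```

View pics/w1.png

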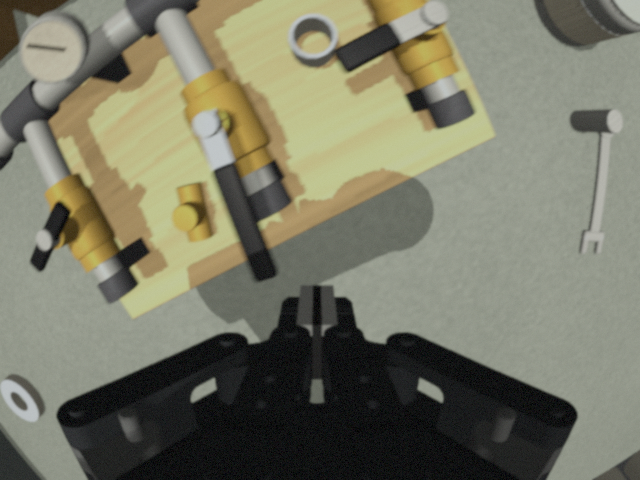

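Emit:
servo_tool([
  {"x": 0, "y": 0, "z": 2, "turn": 0, "fingers": 0},
  {"x": 0, "y": 0, "z": 3, "turn": 0, "fingers": 0},
  {"x": 0, "y": 0, "z": 3, "turn": 0, "fingers": 0},
  {"x": 0, "y": 0, "z": 2, "turn": 0, "fingers": 0},
  {"x": 0, "y": 0, "z": 1, "turn": 0, "fingers": 0},
  {"x": 0, "y": 0, "z": 0.7, "turn": 0, "fingers": 0},
  {"x": 0, "y": 0, "z": 0, "turn": 0, "fingers": 0},
  {"x": 0, "y": 0, "z": 0, "turn": 0, "fingers": 0},
])

```text
clock: 2.48
position: [462.4, -112.3, 114.5]
ee_rot: [0.985, -0.171, 0.0, 0.0]
contact_force: [0.5, 0.3, 0.9]
gripper_width: 0.2
```

```bash
cat > plan.py <<'E'
from h import *
phi=.1354;xh=np.array([np.cos(phi),np.sin(phi)]);yh=np.array([-xh[1],xh[0]])
tx=np.array([.941,-.337]);ty=np.array([-.337,-.941])
def path(stem,r,ths,sign,cur,maxs=30):
    # sign +1: finger on the side of increasing theta (pushes theta down)
    for th in ths:
        d=yh*np.cos(th)-xh*np.sin(th); n=-(yh*np.sin(th)+xh*np.cos(th))*sign
        off=9+11*abs(n@tx)+14.5*abs(n@ty)
        p=np.array(stem)+r*d+n*off; D=p-cur; cur=p
        print(round(th,2),p.round(0),'off',round(off,1),'cm x %.2f y %.2f'%(D@tx/10,D@ty/10))
E
python3 - <<'E'
from plan import *
grab('side','side1')
p=cv2.imread('pics/side1.png')[120:340,205:445]; cv2.imwrite('pics/side1z.png',cv2.resize(p,None,fx=3,fy=2.7,interpolation=cv2.INTER_CUBIC))
s=arm.read_state();print(s['clock'],s['position'],s['contact_force'])
# theta decreasing: finger on the side of larger theta
path((561,-71),92,np.r_[1.43,np.arange(1.3,-.05,-.15),0,-.04],1,s['position'][:2])
E
```

```text
2.5333 [ 462.78753731 -112.29551492  115.03162953] [ 0.25453894 -0.37251077  0.32656676]
1.43 [469. -97.] off 26.3 cm x 0.05 y -1.66
1.3 [466. -84.] off 25.5 cm x -0.67 y -1.14
1.15 [466. -68.] off 24.1 cm x -0.57 y -1.45
1.0 [467. -54.] off 24.4 cm x -0.34 y -1.35
0.85 [470. -42.] off 25.7 cm x -0.16 y -1.30
0.7 [475. -29.] off 26.6 cm x 0.03 y -1.35
0.55 [482. -17.] off 27.1 cm x 0.24 y -1.37
0.4 [491.  -6.] off 27.2 cm x 0.46 y -1.35
0.25 [502.   4.] off 26.9 cm x 0.69 y -1.30
0.1 [514.  12.] off 26.1 cm x 0.91 y -1.20
-0.05 [528.  19.] off 25.0 cm x 1.12 y -1.05
0.0 [523.  17.] off 25.4 cm x -0.39 y 0.33
-0.04 [527.  18.] off 25.1 cm x 0.31 y -0.27
```

View pics/side1z.png

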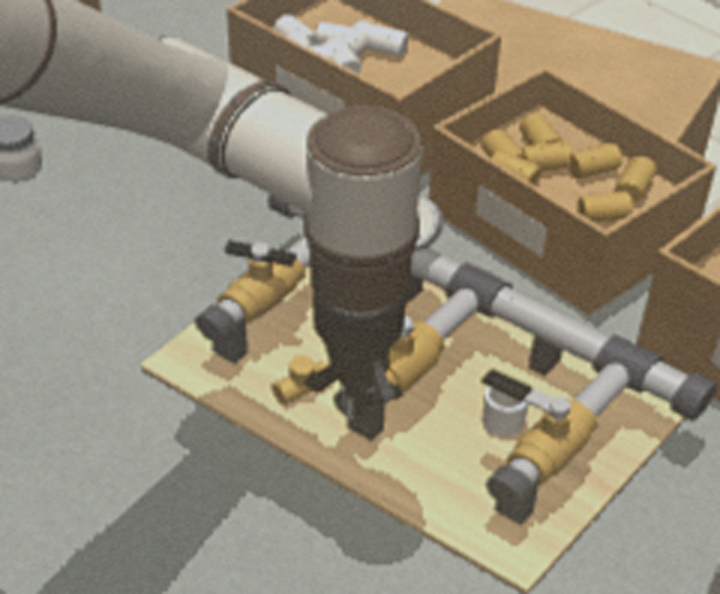

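Emit:
servo_tool([
  {"x": 0, "y": -0.8, "z": 0, "turn": 0, "fingers": 0},
  {"x": 0, "y": -0.8, "z": 0, "turn": 0, "fingers": 0},
  {"x": -0.3, "y": -0.6, "z": 0, "turn": 0, "fingers": 0},
  {"x": -0.3, "y": -0.6, "z": 0, "turn": 0, "fingers": 0},
  {"x": -0.3, "y": -0.7, "z": 0, "turn": 0, "fingers": 0},
  {"x": -0.3, "y": -0.7, "z": 0, "turn": 0, "fingers": 0},
  {"x": -0.2, "y": -0.7, "z": 0, "turn": 0, "fingers": 0},
  {"x": -0.2, "y": -0.7, "z": 0, "turn": 0, "fingers": 0},
])

```text
clock: 3.2
position: [466.4, -54.0, 115.0]
ee_rot: [0.985, -0.171, 0.001, 0.0]
contact_force: [0.8, -4.9, -0.4]
gripper_width: 0.0
```

Emit:
servo_tool([
  {"x": -0.1, "y": -0.65, "z": 0, "turn": 0, "fingers": 0},
  {"x": -0.1, "y": -0.65, "z": 0, "turn": 0, "fingers": 0},
  {"x": 0, "y": -0.7, "z": 0, "turn": 0, "fingers": 0},
  {"x": 0, "y": -0.7, "z": 0, "turn": 0, "fingers": 0},
  {"x": 0.1, "y": -0.7, "z": 0, "turn": 0, "fingers": 0},
  {"x": 0.15, "y": -0.7, "z": 0, "turn": 0, "fingers": 0},
  {"x": 0.2, "y": -0.7, "z": 0, "turn": 0, "fingers": 0},
  {"x": 0.25, "y": -0.7, "z": 0, "turn": 0, "fingers": 0},
  {"x": 0.3, "y": -0.65, "z": 0, "turn": 0, "fingers": 0},
  {"x": 0.35, "y": -0.65, "z": 0, "turn": 0, "fingers": 0},
])

```text
clock: 4.03
position: [497.5, 5.5, 113.9]
ee_rot: [0.985, -0.171, -0.002, 0.001]
contact_force: [-1.9, -5.0, -0.2]
gripper_width: 0.2
```

Run:
```python
from plan import *
grab('wrist','w2')
s=arm.read_state();print(s['clock'],s['position'],s['contact_force'])
```

```text
4.0833 [498.82570505   6.34998931 113.91782376] [-2.95088896 -2.45156263 -0.3235882 ]
```

View pics/w2.png

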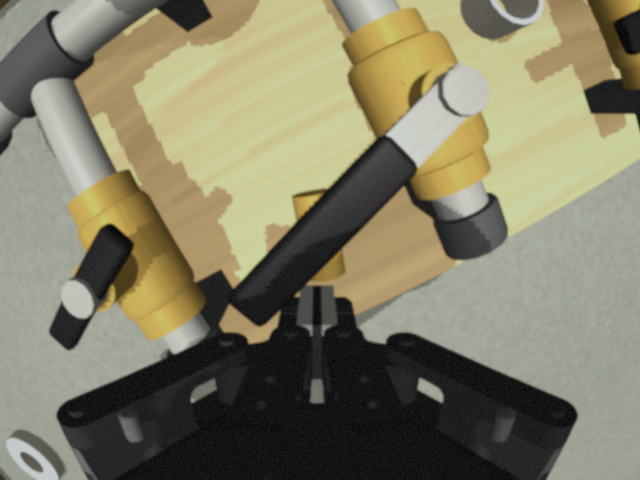

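Emit:
servo_tool([
  {"x": 0.45, "y": -0.6, "z": 0, "turn": 0, "fingers": 0},
  {"x": 0.45, "y": -0.6, "z": 0, "turn": 0, "fingers": 0},
  {"x": 0.5, "y": -0.5, "z": 0, "turn": 0, "fingers": 0},
  {"x": 0.5, "y": -0.4, "z": 0, "turn": 0, "fingers": 0},
  {"x": 0.45, "y": -0.25, "z": 0, "turn": 0, "fingers": 0},
  {"x": 0.3, "y": -0.15, "z": 0, "turn": 0, "fingers": 0},
  {"x": 0, "y": 0, "z": 0, "turn": 0, "fingers": 0},
])

```text
clock: 4.67
position: [528.9, 20.3, 113.5]
ee_rot: [0.985, -0.172, -0.005, 0.001]
contact_force: [-12.8, 0.5, 5.5]
gripper_width: -0.1
```

Emit:
servo_tool([
  {"x": 0.2, "y": -0.1, "z": 0, "turn": 0, "fingers": 0},
  {"x": 0.1, "y": -0.05, "z": 0, "turn": 0, "fingers": 0},
  {"x": 0, "y": 0, "z": 0, "turn": 0, "fingers": 0},
])

```text
clock: 4.92
position: [529.1, 20.3, 113.4]
ee_rot: [0.985, -0.172, -0.008, 0.002]
contact_force: [-19.2, 4.0, 11.0]
gripper_width: -0.2
```

Run:
```python
from plan import *
grab('wrist','w3')
s=arm.read_state();print(s['clock'],s['position'],s['contact_force'])
```

```text
4.9667 [529.11005556  20.28096922 113.38757762] [-20.05423685   3.03591402  10.71953717]
```

View pics/w3.png

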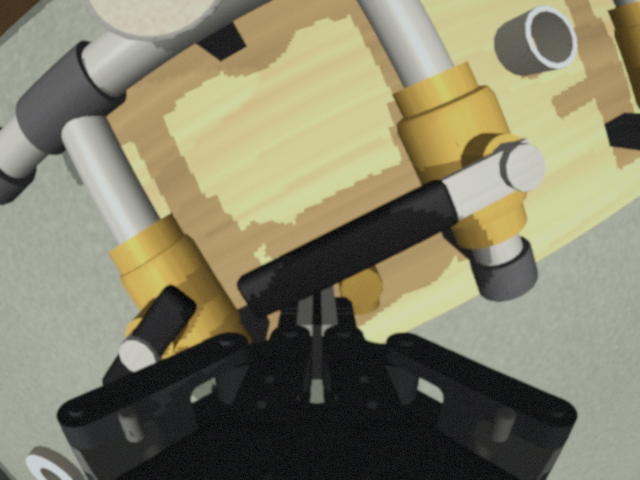

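Emit:
servo_tool([
  {"x": -0.5, "y": 0.25, "z": 0, "turn": 0, "fingers": 0},
  {"x": -0.9, "y": 0.5, "z": 0, "turn": 0, "fingers": 0},
  {"x": -0.9, "y": 0.5, "z": -1, "turn": 0, "fingers": 0},
  {"x": 0, "y": 0, "z": -3, "turn": 0, "fingers": 0},
  {"x": 0, "y": 0, "z": -3, "turn": 0, "fingers": 0},
  {"x": 0, "y": 0, "z": -3, "turn": 0, "fingers": 0},
  {"x": 0, "y": 0, "z": -1.5, "turn": 0, "fingers": 0},
  {"x": 0, "y": 0, "z": 0, "turn": 0, "fingers": 0},
])

```text
clock: 5.63
position: [514.3, 18.1, 234.7]
ee_rot: [0.985, -0.171, 0.006, -0.003]
contact_force: [0.2, 0.5, 0.3]
gripper_width: -0.1
```

Run:
```python
from plan import *
grab('top','top2')
p=cv2.imread('pics/top2.png')[140:270,250:445]; cv2.imwrite('pics/top2z.png',cv2.resize(p,None,fx=4,fy=4,interpolation=cv2.INTER_CUBIC))
s=arm.read_state();print(s['clock'],s['position'],s['contact_force'])
R=s['ee_rot'];print(R)
ths=np.r_[.05,np.arange(.2,1.6,.15),1.57,1.62]
d=yh*np.cos(.05)-xh*np.sin(.05)
path((584,-238.5),57,ths,-1,s['position'][:2])
st=np.array((584,-238.5))+57*d+xh*42
D=st-s['position'][:2];print('start',st,D@tx,D@ty)
path((584,-238.5),57,ths[:1],-1,st)
```

```text
5.6833 [512.74368117  17.89744937 232.10429032] [-0.81986023 -0.21336327 -0.63123739]
[ 0.9852899  -0.17083133  0.00394465 -0.00221428]
0.05 [ 599. -178.] off 25.8 cm x 14.70 y 15.51
0.2 [ 590. -176.] off 26.7 cm x -0.86 y 0.11
0.35 [ 581. -175.] off 27.1 cm x -0.86 y 0.26
0.5 [ 572. -177.] off 27.2 cm x -0.84 y 0.42
0.65 [ 563. -179.] off 26.8 cm x -0.79 y 0.57
0.8 [ 554. -184.] off 26.0 cm x -0.70 y 0.73
0.95 [ 545. -190.] off 24.9 cm x -0.58 y 0.86
1.1 [ 538. -197.] off 23.6 cm x -0.43 y 0.96
1.25 [ 533. -203.] off 25.0 cm x -0.30 y 0.74
1.4 [ 528. -210.] off 26.1 cm x -0.20 y 0.81
1.55 [ 524. -218.] off 26.9 cm x -0.08 y 0.87
1.57 [ 524. -219.] off 26.9 cm x 0.00 y 0.12
1.62 [ 523. -222.] off 27.1 cm x 0.01 y 0.30
start [ 615.10822895 -176.80739243] 161.94057114436754 148.72040352684286
0.05 [ 599. -178.] off 25.8 cm x -1.50 y 0.63
```

View pics/top2z.png

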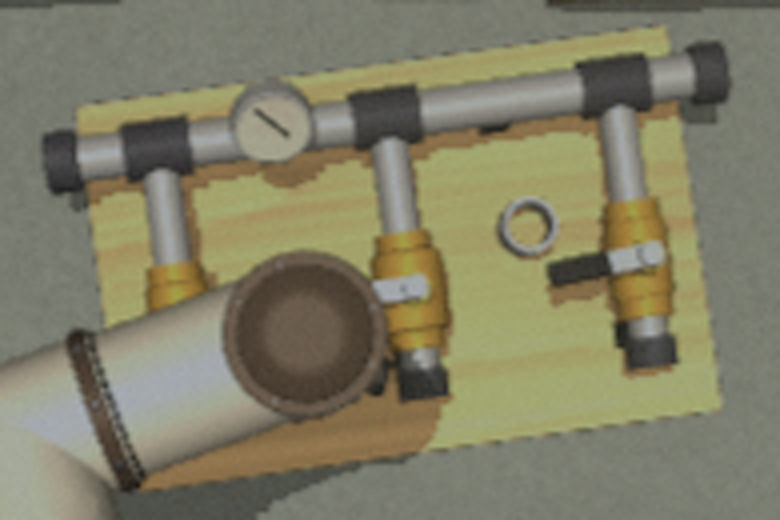

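Emit:
servo_tool([
  {"x": 2.3, "y": 2.1, "z": 0, "turn": 0, "fingers": 0},
  {"x": 2.7, "y": 2.5, "z": 0, "turn": 0, "fingers": 0},
  {"x": 2.7, "y": 2.5, "z": 0, "turn": 0, "fingers": 0},
  {"x": 2.7, "y": 2.5, "z": 0, "turn": 0, "fingers": 0},
  {"x": 2.7, "y": 2.5, "z": 0, "turn": 0, "fingers": 0},
  {"x": 2.0, "y": 1.8, "z": 0, "turn": 0, "fingers": 0},
  {"x": 1.1, "y": 1.0, "z": 0, "turn": 0, "fingers": 0},
  {"x": 0, "y": 0, "z": 0, "turn": 0, "fingers": 0},
  {"x": 0, "y": 0, "z": 0, "turn": 0, "fingers": 0},
  {"x": 0, "y": 0, "z": 0, "turn": 0, "fingers": 0},
])

```text
clock: 6.52
position: [612.6, -177.4, 228.3]
ee_rot: [0.985, -0.171, -0.001, -0.0]
contact_force: [-0.2, 0.6, -0.2]
gripper_width: -0.4
```

Run:
```python
from plan import *
grab('wrist','w4')
s=arm.read_state();print(s['clock'],s['position'],s['contact_force'])
```

```text
6.5667 [ 612.55914038 -177.09152212  228.8471805 ] [-0.09823321  0.10368381 -0.35739482]
```

View pics/w4.png

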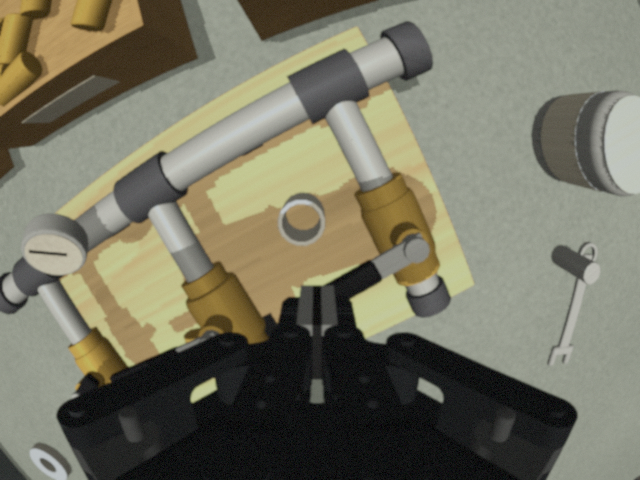

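Emit:
servo_tool([
  {"x": 0, "y": 0, "z": 2, "turn": 0, "fingers": 0},
  {"x": 0, "y": 0, "z": 3, "turn": 0, "fingers": 0},
  {"x": 0, "y": 0, "z": 2.5, "turn": 0, "fingers": 0},
  {"x": 0, "y": 0, "z": 2, "turn": 0, "fingers": 0},
  {"x": 0, "y": 0, "z": 1.3, "turn": 0, "fingers": 0},
  {"x": 0, "y": 0, "z": 0.7, "turn": 0, "fingers": 0},
  {"x": 0, "y": 0, "z": 0, "turn": 0, "fingers": 0},
  {"x": 0, "y": 0, "z": 0, "turn": 0, "fingers": 0},
])

```text
clock: 7.23
position: [613.2, -177.4, 115.0]
ee_rot: [0.985, -0.17, 0.001, 0.0]
contact_force: [0.5, 0.9, 0.6]
gripper_width: -0.1
```

Emit:
servo_tool([
  {"x": -0.6, "y": 0.2, "z": 0, "turn": 0, "fingers": 0},
  {"x": -0.6, "y": 0.2, "z": 0, "turn": 0, "fingers": 0},
  {"x": -0.6, "y": 0.1, "z": 0, "turn": 0, "fingers": 0},
  {"x": -0.5, "y": 0.1, "z": 0, "turn": 0, "fingers": 0},
  {"x": -0.4, "y": 0.15, "z": 0, "turn": 0, "fingers": 0},
  {"x": -0.4, "y": 0.15, "z": 0, "turn": 0, "fingers": 0},
])

```text
clock: 7.73
position: [583.7, -176.4, 116.2]
ee_rot: [0.985, -0.17, 0.005, -0.0]
contact_force: [5.9, -1.1, -1.5]
gripper_width: 0.0
```

Run:
```python
from plan import *
grab('wrist','w5')
s=arm.read_state();print(s['clock'],s['position'],s['contact_force'])
```

```text
7.7833 [ 582.76618594 -176.34801148  116.21012489] [ 4.92722164 -1.42599498 -0.37982025]
```

View pics/w5.png

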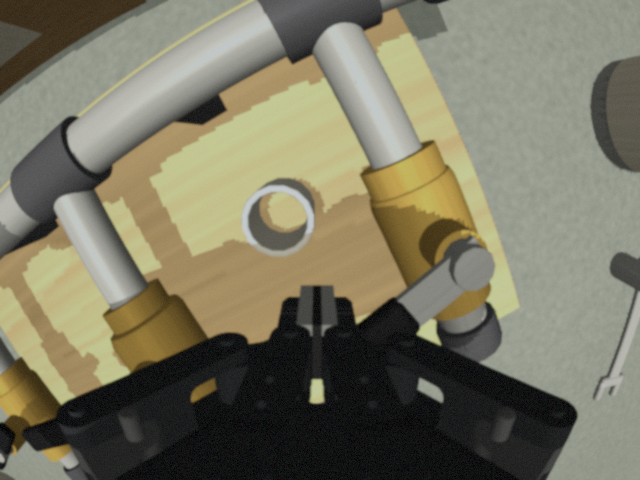

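Emit:
servo_tool([
  {"x": -0.45, "y": 0.2, "z": 0.1, "turn": 0, "fingers": 0},
  {"x": -0.4, "y": 0.2, "z": 0.1, "turn": 0, "fingers": 0},
  {"x": -0.4, "y": 0.3, "z": 0, "turn": 0, "fingers": 0},
  {"x": -0.4, "y": 0.3, "z": 0, "turn": 0, "fingers": 0},
  {"x": -0.35, "y": 0.35, "z": 0, "turn": 0, "fingers": 0},
  {"x": -0.35, "y": 0.4, "z": 0, "turn": 0, "fingers": 0},
  {"x": -0.3, "y": 0.4, "z": 0, "turn": 0, "fingers": 0},
  {"x": -0.3, "y": 0.45, "z": 0, "turn": 0, "fingers": 0},
])

```text
clock: 8.45
position: [547.4, -190.2, 114.5]
ee_rot: [0.985, -0.17, 0.005, -0.0]
contact_force: [5.0, 2.1, 0.3]
gripper_width: -0.0
```

Run:
```python
from plan import *
s=arm.read_state();print(s['clock'],s['position'],s['contact_force'])
path((584,-238.5),57,np.r_[np.arange(.95,1.6,.15),1.57,1.62],-1,s['position'][:2])
```

```text
8.45 [ 547.38509186 -190.2424785   114.45322195] [4.97248723 2.14991896 0.30356259]
0.95 [ 545. -190.] off 24.9 cm x -0.22 y 0.04
1.1 [ 538. -197.] off 23.6 cm x -0.43 y 0.96
1.25 [ 533. -203.] off 25.0 cm x -0.30 y 0.74
1.4 [ 528. -210.] off 26.1 cm x -0.20 y 0.81
1.55 [ 524. -218.] off 26.9 cm x -0.08 y 0.87
1.57 [ 524. -219.] off 26.9 cm x 0.00 y 0.12
1.62 [ 523. -222.] off 27.1 cm x 0.01 y 0.30
```

Emit:
servo_tool([
  {"x": -0.35, "y": 0.3, "z": 0, "turn": 0, "fingers": 0},
  {"x": -0.3, "y": 0.5, "z": 0, "turn": 0, "fingers": 0},
  {"x": -0.2, "y": 0.45, "z": 0, "turn": 0, "fingers": 0},
  {"x": -0.15, "y": 0.4, "z": 0, "turn": 0, "fingers": 0},
  {"x": -0.15, "y": 0.4, "z": 0, "turn": 0, "fingers": 0},
  {"x": -0.1, "y": 0.4, "z": 0, "turn": 0, "fingers": 0},
  {"x": -0.1, "y": 0.4, "z": 0, "turn": 0, "fingers": 0},
  {"x": 0, "y": 0.4, "z": 0, "turn": 0, "fingers": 0},
  {"x": 0, "y": 0, "z": 0, "turn": 0, "fingers": 0},
])

```text
clock: 9.2
position: [521.2, -216.1, 113.2]
ee_rot: [0.985, -0.171, 0.001, -0.001]
contact_force: [1.1, 3.1, 0.3]
gripper_width: 0.0
```

Emit:
servo_tool([
  {"x": 0.15, "y": 0.3, "z": 0, "turn": 0, "fingers": 0},
  {"x": 0.15, "y": 0.3, "z": 0, "turn": 0, "fingers": 0},
  {"x": 0.1, "y": 0.2, "z": 0, "turn": 0, "fingers": 0},
  {"x": 0, "y": 0, "z": 0, "turn": 0, "fingers": 0},
])

```text
clock: 9.53
position: [520.7, -224.8, 112.8]
ee_rot: [0.985, -0.171, -0.001, -0.001]
contact_force: [-1.7, 5.9, 4.4]
gripper_width: -0.2
```

Emit:
servo_tool([
  {"x": 0.1, "y": 0.2, "z": 0, "turn": 0, "fingers": 0},
  {"x": 0.1, "y": 0.2, "z": 0, "turn": 0, "fingers": 0},
  {"x": 0, "y": 0, "z": 0, "turn": 0, "fingers": 0},
])

```text
clock: 9.78
position: [520.6, -225.7, 112.8]
ee_rot: [0.985, -0.171, -0.002, -0.003]
contact_force: [-2.8, 20.5, 9.2]
gripper_width: 0.2
```

Run:
```python
from plan import *
grab('wrist','w6')
s=arm.read_state();print(s['clock'],s['position'],s['contact_force'])
```

```text
9.8333 [ 520.59870781 -225.68368968  112.74337587] [-3.35110776 19.87646982  9.22211293]
```

View pics/w6.png

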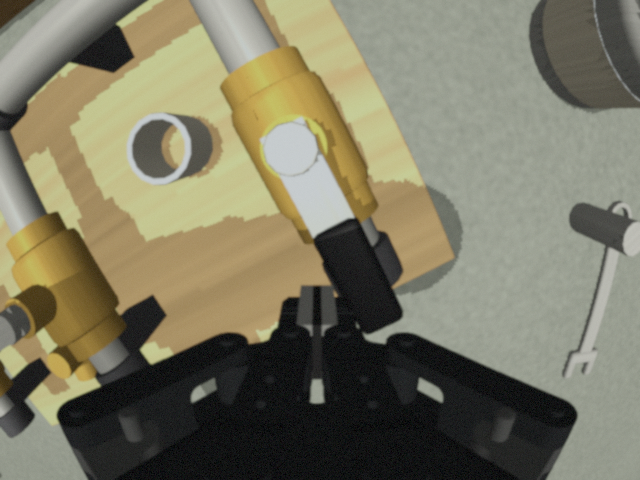

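Emit:
servo_tool([
  {"x": -0.3, "y": -0.5, "z": 0, "turn": 0, "fingers": 0},
  {"x": -0.5, "y": -0.9, "z": 0, "turn": 0, "fingers": 0},
  {"x": -0.5, "y": -0.9, "z": -1, "turn": 0, "fingers": 0},
  {"x": 0, "y": 0, "z": -3, "turn": 0, "fingers": 0},
  {"x": 0, "y": 0, "z": -3, "turn": 0, "fingers": 0},
  {"x": 0, "y": 0, "z": -3, "turn": 0, "fingers": 0},
  {"x": 0, "y": 0, "z": -1.5, "turn": 0, "fingers": 0},
  {"x": -2, "y": 0, "z": 0, "turn": 0, "fingers": 0},
  {"x": -3, "y": 0, "z": 0, "turn": 0, "fingers": 0},
  {"x": -3, "y": 0, "z": 0, "turn": 0, "fingers": 0},
])

```text
clock: 10.67
position: [441.0, -176.7, 227.6]
ee_rot: [0.985, -0.171, -0.0, 0.0]
contact_force: [-0.5, -0.7, 1.3]
gripper_width: -0.0
```

Emit:
servo_tool([
  {"x": -2, "y": 0, "z": 0, "turn": 0, "fingers": 0},
  {"x": -1, "y": 0, "z": 0, "turn": 0, "fingers": 0},
  {"x": 0, "y": 0, "z": 0, "turn": 0, "fingers": 0},
  {"x": 0, "y": 0, "z": 0, "turn": 0, "fingers": 0},
])

```text
clock: 11.0
position: [414.5, -166.9, 228.1]
ee_rot: [0.985, -0.171, 0.001, 0.0]
contact_force: [0.2, 0.1, 0.1]
gripper_width: -0.3
```

Run:
```python
from plan import *
grab('top','top3');grab('side','side3')
a=cv2.imread('pics/top3.png')[140:270,250:445]; a=cv2.resize(a,None,fx=4,fy=4,interpolation=cv2.INTER_CUBIC)
cv2.imwrite('pics/top3z.png',a)
s=arm.read_state();print(s['clock'],s['position'],s['contact_force'])
```

```text
11.1 [ 415.17974241 -167.05597167  227.56864264] [-0.80699243  0.0176507  -0.34572279]
```

View pics/top3z.png

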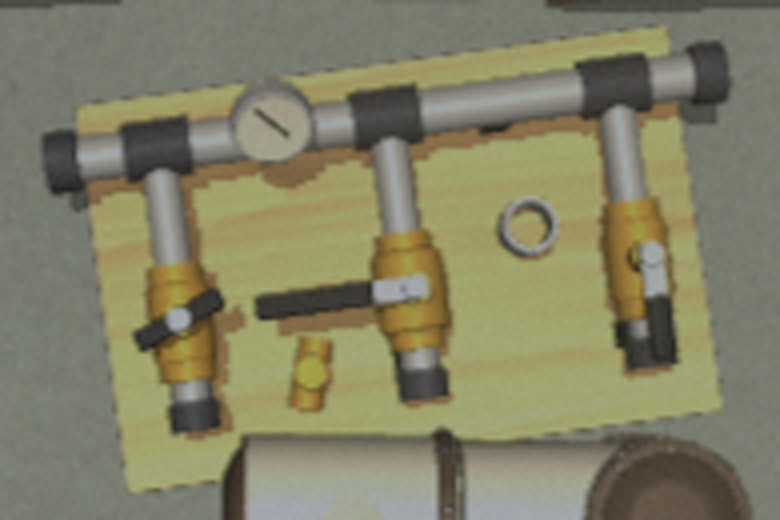

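View pics/side3.png

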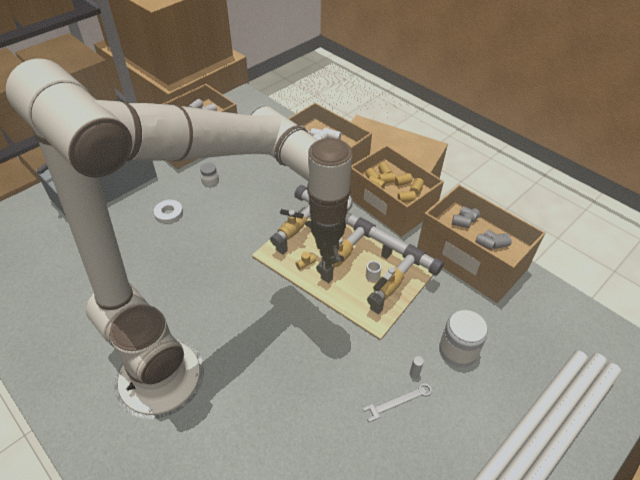

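Run:
```python
from plan import *
T=load('top3')
def f(c,z): return onz(T,250+c[0]/4-.4,140+c[1]/4-.4,z)[:2]
for a,b in(((416,287),(257,307)),((651,254),(664,361))):
    v=f(b,128)-f(a,138);print(np.hypot(*v),np.arctan2(-v@xh,v@yh))
p0=load('top0')['p'].astype(int);p1=T['p'].astype(int)
d=(abs(p0-p1).max(2)>50);d[:,:]&=True
n,l,st,c=cv2.connectedComponentsWithStats(d.astype(np.uint8))
print([s.tolist() for s in st[1:] if s[4]>12])
```

```text
113.36023499578926 -0.021000754595815345
76.30192658364331 1.5683450163670796
[[387, 201, 23, 15, 195], [411, 206, 8, 19, 116], [314, 209, 43, 24, 444], [350, 240, 21, 27, 161], [305, 249, 45, 39, 267], [405, 249, 9, 4, 24], [400, 252, 37, 36, 652], [399, 254, 6, 6, 15], [312, 263, 20, 11, 145], [343, 264, 16, 10, 104], [367, 265, 28, 9, 183], [357, 273, 8, 18, 75], [64, 334, 37, 46, 1031], [21, 345, 41, 51, 1147], [116, 348, 10, 17, 123], [297, 369, 27, 60, 318], [314, 375, 35, 13, 265], [23, 386, 227, 94, 2160], [352, 386, 14, 19, 118], [312, 389, 8, 7, 21], [316, 389, 38, 53, 1589], [28, 396, 19, 29, 341], [271, 398, 25, 20, 157], [268, 420, 3, 9, 22], [34, 426, 16, 1, 16], [18, 433, 24, 47, 713], [249, 438, 37, 25, 204], [317, 442, 30, 5, 85], [352, 443, 14, 10, 97], [303, 446, 10, 14, 80], [302, 446, 47, 34, 463], [345, 451, 8, 26, 87], [363, 460, 18, 20, 110], [277, 466, 21, 14, 171], [98, 469, 7, 6, 13], [79, 471, 10, 9, 29], [117, 470, 10, 10, 30], [91, 472, 8, 8, 22], [240, 472, 6, 8, 29], [210, 477, 17, 3, 33]]
```

```bash
python3 -c "
from bench import arm
print(arm.job_done())"
```

```text
the job is handed in; nothing more can be done
None
```

I shut the feed valve first, then opened the drain valve, and handed the job in at about 11 s of the 51 s allowed. I pushed both levers from one side with the closed fingertips and never gripped them.

- **Stops:** each lever was pushed until the force rose to about 20 N with no further movement.
- **Angles:** from the last top picture, the long lever stands at about -0.02 rad (limit 0.12) and the short lever at about 1.57 rad (must be over 1.45).
- **Everything else:** comparing the top pictures from before and after, only the levers, the arm and their shadows changed. The tee handle and the loose things show no movement.
- **Robot:** it was clear of everything at hand-in, about 228 mm above the bench, with forces near zero.

No check failed. The two-view heights scattered a few millimetres from the given ones, and the measured stem spacing was about 168 mm against the stated 170 mm. `job_done` gives no verdict, so these checks are my own.

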